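# Third hand for a drawer front

## Robot

A 7-joint arm with a two-finger parallel gripper is mounted at the origin on a cart in front of the work surface, level with it; the furniture and walls round the work are solid. World frame = base frame: x ahead of the robot, y to its left, z up, the work surface at z = 0. Lengths are in m, angles in rad, forces in N, time in s.
With the tool pointing down it reaches from about 0.4 to 0.875 m from the base axis. Payload 6.5 kg.
Tool frame: the origin (TCP) lies on the centre line of the jaws, within the pads' length; the fingertips stand 17 mm ahead of it and the grasp point (between the pads) lies 2 mm behind it; z points along the fingers, y is the line along which they close (so a half turn about z gives the same grasp; the last joint's range is limited). The gripper opens to 85 mm and grips with 20 to 120 N. Pads are 22 mm wide; open, the fingers measure 114 mm over their backs; the gripper's body (76 mm by 85 mm) begins 54 mm behind the grasp point. The pads swing forward as they close: fully open they stand 13 mm farther back than shut.
Start: joints at [-1.243, 0.536, -0.004, 1.538, 0.003, 1.067, -0.071], TCP at [0.249, 0.6, 0.248] pointing down, gripper open.
Joint ranges: [-2.7, 2.7], [-0.37, 2.16], [-1.27, 1.26], [0.24, 2.4], [-1.31, 4.45], [0.19, 1.91], [-2.76, 2.76]. Speed limits (rad/s): [2.39, 2.39, 3.14, 3.14, 3.14, 3.14, 3.14].

## Interface

Orientations are given as a unit quaternion [w, x, y, z].
In Python, from rig import * gives the robot as it stands. The module is installed in compiled form; this text tells all that it offers.
- The arm moves only by the tool play_rows, never from a script. Its argument "targets" is a list of rows, each a list of 3 entries, a list of its own where there are three numbers: the opening in per cent of the stroke, from 0 (shut) to 100 (fully open), then the shift along the world's x, y, z in mm, then the turn about the world's z in degrees. A call has 1 to 12 rows; each row shifts and turns the commanded pose from where the row before left it; what a row does not reach is not made up. A row lasts 1/8 s, in which the tool goes at most 62.5 mm and 10.7 degrees, less where a joint would pass 70% of its speed; a pose out of reach is approached as far as the arm can. A call with a gripper value outside its range is refused whole. The fingers move at their own pace and stop on an object; "grip_force" is the grip in N (left out, the last holds). Time passes only in rows, so rows that do not move let the fingers close. It gives the time, the measured TCP pose, the force, the opening and the grip force at its end, in the units of the state.
- state(): the state, without advancing time (a new reading comes with each control period).
- snapshot(name): name is "scene" or "top" or "wrist"; returns a dict with "color" (480x640x3 uint8, blue, green, red), "intrinsics" (3x3 intrinsics, pixels), "xyz" and "orientation" of the camera in the world; the wrist camera has in their place "hand_eye" (4x4, takes a point from camera to tool coordinates, whose origin is the TCP and whose axes are the flange's). Camera axes: x right, y up, looking along -z (the intrinsics and any distortion apply to the point x, -y, -z); pixel columns grow to the right and rows downward; lengths in m; the calibration is good to about 2 mm. A picture is of the moment at which its call begins: read the wrist's pose just before it. There is no depth.
- finish_job(): hands the job in; it is judged then, once.
The state is a dict: "t": time; "qpos": joint angles; "joint_vel": joint speeds; "effort": joint torques, N m; "tcp_pos": TCP position; "ee_rot": TCP orientation; "wrist_force": force on the tool from outside, world axes, zero at the start; "ft_torque": the same for the moment, N m; "gripper_width": finger opening in m; "gripper_force": force on a finger pad.
Only numpy, scipy, OpenCV 4.12 (cv2) and the standard library are available. Lean on these libraries where they do the work, as an engineer would, in place of code of your own. Each camera call takes 0.05 s, during which the arm holds its last target. There are 200 camera calls.

## Task

A small kitchen drawer is being put together on the worktop. With the mallet, drive the one wooden peg that still stands proud of the drawer's front rail down until it is flush, then stand or lay the mallet back on the worktop clear of the drawer. Then stand the loose drawer front upright on that rail, between the drawer's two sides, and keep pressing it back squarely against the two corner blocks with a steady push of 8 to 22 newtons (aim for 15): finish while still gripping and pressing it, so that a colleague can screw it on, and leave the other things lying about where they are.

Things in the scene. Friction and masses are not known exactly. Their poses are not given: they have to be found in the camera images.
- drawer: Open drawer box, 180 mm deep (x), 180 wide (y), 103 high, fixed on a 3 mm rubber mat 196 x 196. Origin on the worktop under its middle; x points from the open front (robot side) to the back. Sides and back are 12 mm thick: the opening is 156 mm wide. Along its foot runs a front rail (x -90 to -62 mm), top 23 mm above the worktop; the bottom board behind is 5 mm lower.
- rail_mid (a point): The point on top of the drawer's front rail, 23 mm above the worktop, over which the middle of the drawer front's lower edge belongs: halfway between the sides and 9 mm behind the rail's front edge. Axes as the drawer.
- corner_blocks: Two rigid corner blocks, 20 x 14 x 75 mm, one against the inside of each side behind the opening, from the height of the rail's top up to 98 mm above the worktop. The front is pressed against their faces that look to the robot. Origin midway between them, in the plane of those faces (18 mm behind the rail's front edge), level with the rail's top; axes as the drawer.
- peg (a joint): How far the peg has been driven: 0 = 14 mm proud of the rail's top, 0.014 = flush, where it stops. It starts at 0 to 0.004. Held by friction of about 11 N, it stays wherever it is left; the gripper must not touch it before it is flush.
- peg_top (a point): Middle of the top of the proud peg, a wooden dowel of 10 mm diameter standing up from the front rail, 9 mm behind its front edge and 30 mm to the drawer's left (+y) of rail_mid. It moves straight down. Its twin 30 mm to the right is already flush.
- mallet_head (a point): Centre of the mallet's black rubber head, an upright cylinder 44 mm in diameter and 70 high, so its striking face is 35 mm below this point. The mallet (about 0.4 kg) stands on that face; its x axis is horizontal and the handle points along -x.
- mallet_grip (a point): Point on the axis of the mallet's wooden handle, 50 mm from the head's axis and 35 mm above the worktop at the start. The handle is 22 mm wide, 26 high, and runs level from the head out to 148 mm from the head's axis.
- front_mid (a point): Centre of the loose drawer front, a plain wooden board 18 mm thick (its x), 149 long (its y) and 80 high (its z), about 0.3 kg, standing upright on its long edge on the worktop, so this point is 40 mm above its lower edge. The two small dark holes in it are for the handle. Either face may be the back one.
- mallet: The mallet as a whole; origin at the centre of the striking face it stands on, axes as mallet_head.
- front: The drawer front as a whole; origin in the middle of its lower edge, axes as front_mid.
- screwdriver: A screwdriver lying on the front left of the worktop. A bystander: leave it alone. Origin about its middle.
- glue: A white plastic glue bottle, 42 mm wide and 125 high, standing at the front of the worktop, left of the drawer. A bystander: leave it alone. Origin at the centre of its underside.

How it is judged:
On the way, in this order (a step that is already met when the one before it is completed fails the run):
1. the mallet strikes the proud peg (contact force between mallet and peg above 4 N).
2. the peg is driven flush, within 1.5 mm (value of joint peg above 0.0125 m), for 0.1 s.
3. the mallet rests on the worktop again, clear of the drawer, let go (height (world z) of mallet_head between 0.01 and 0.046 m and horizontal distance between mallet_head and drawer above 0.13 m and contact force between the fingers and mallet below 0.3 N and linear speed of mallet below 0.03 m/s), for 0.2 s.
At the end, for the whole second after the job is handed in: Front on the rail (within 4 mm), between the sides, within 3 mm of the corner blocks' faces, square and upright within 2 degrees, at rest, still gripped, pressing the blocks with 8 to 22 N; peg flush within 1.5 mm; mallet on the worktop, let go, its head over 130 mm from the drawer's middle (all of step 3 and z of front_mid in the frame of rail_mid between 0.037 and 0.044 m and y of front_mid in the frame of rail_mid between -0.007 and 0.007 m and x of front_mid in the frame of rail_mid between -0.003 and 0.003 m and angle between the x axis of front and the x axis of drawer, either way round below 0.035 rad and angle between front's own z axis and vertical below 0.035 rad and contact force between front and corner_blocks between 8 and 22 N and contact force between the fingers and front above 3 N and linear speed of front below 0.01 m/s and value of joint peg above 0.0125 m); the arm keeps its last pose, push and grip.
It fails at once if the gripper or arm touches the peg before it is flush (contact force between any of the arm, the fingers and peg above 1 N and value of joint peg below 0.0125 m).
It fails at once if the peg is driven with the drawer front in place of the mallet (contact force between front and peg above 2 N and value of joint peg below 0.0125 m).
It fails at once if the drawer front falls over (angle between front's own z axis and vertical above 0.6 rad).
It fails at once if a bystander is moved by more than 25 mm (distance of any of screwdriver, glue from where it was at the start of the episode above 0.025 m).
It also fails if it takes over 72 s, if anything falls off the work surface, if the arm or the gripper's body presses on something with over 40 N, if the wrist force passes 120 N, or if a joint passes its speed limit or range.

## Working session

There is one attempt and no reset: what is moved stays moved. The work goes in short steps, Python scripts to look and compute and a tool call to move; the robot and the scene stay as the last step left them, time stands still between calls to the robot, and variables do not carry over. Pictures are saved under pics/ and viewed, at most 10 in all, crops included, and the job is handed in when it is done.

Besides the shell and the picture viewer there is one more tool, called after "Emit:" by a JSON object that holds its "api" and its "payload", one argument or row to a line. play_rows: Moves the arm, as the interface text tells. Its arguments: {"type":"object","properties":{"targets":{"type":"array","items":{"type":"array"}},"grip_force":{"type":"number"}},"required":["targets"]}

```bash
mkdir -p pics; python3 - <<'E'
from rig import *
import cv2,pickle
s=state();print(s)
d={}
for n in("scene","top"):
    p=snapshot(n);d[n]=p;cv2.imwrite(f"pics/{n}0.png",p["color"]);print(n,p["intrinsics"],p["xyz"],p["orientation"],[k for k in p])
pickle.dump(d,open("d0.pkl","wb"))
E
```

```text
{'t': 0.0, 'qpos': array([-1.2431793 ,  0.53718526, -0.00442398,  1.53888409,  0.00258013,
        1.06729062, -0.07122468]), 'joint_vel': array([-1.41305530e-03,  1.35800954e-04,  1.35257885e-03,  4.96762482e-04,
        8.76361057e-04, -2.74376409e-04,  4.37450870e-05]), 'effort': array([ 3.37531874e-04, -5.83424020e+01,  1.04874283e+00, -2.59099513e+01,
        1.22686144e-02,  9.84895800e-03,  2.31716427e-05]), 'tcp_pos': array([0.24920036, 0.59967335, 0.24739655]), 'ee_rot': array([-1.13425032e-04,  1.95626143e-01,  9.80678151e-01, -8.73465891e-04]), 'wrist_force': array([0.48614565, 0.42787032, 0.02418006]), 'ft_torque': array([ 0.00688915, -0.00910735, -0.00447264]), 'gripper_force': 0.0, 'gripper_width': 0.08544217804206947}
scene [[608.37342116   0.         323.40499132]
 [  0.         608.37342116 231.71139976]
 [  0.           0.           1.        ]] [-0.73207752  0.7639605   0.76365191] [-0.42969503 -0.28490508  0.45101293  0.72854554] ['color', 'intrinsics', 'xyz', 'orientation']
top [[591.73825612   0.         321.75844694]
 [  0.         591.73825612 237.65198664]
 [  0.           0.           1.        ]] [0.33957712 0.09296587 1.83695839] [-0.70500339 -0.04551889  0.03746009  0.7067496 ] ['color', 'intrinsics', 'xyz', 'orientation']
```

View pics/top0.png

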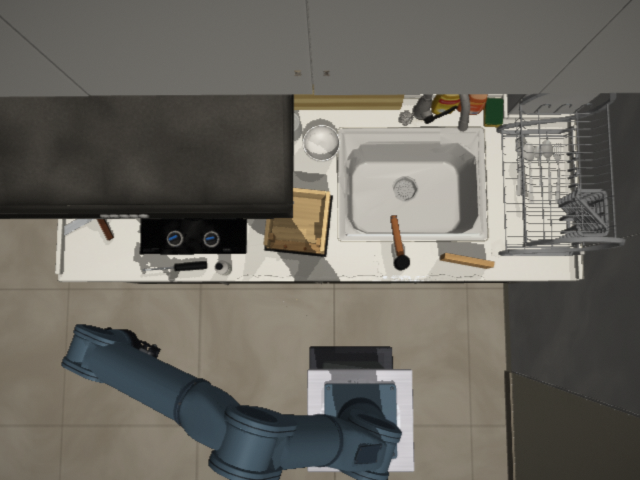

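View pics/scene0.png

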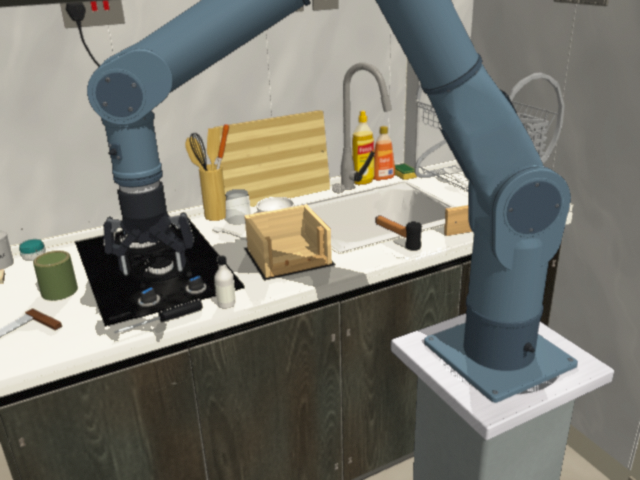

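The top view shows the drawer at about (298,222) with its open front facing the robot. The mallet head is at (402,262), its handle running away to (394,216), and the front board is at (467,260). The glue is at (222,267) and the screwdriver at (190,266). The scene view agrees with this.

```bash
cat >h.py <<'E'
import numpy as np,cv2,pickle
from scipy.spatial.transform import Rotation as R
def Rq(q): return R.from_quat([q[1],q[2],q[3],q[0]]).as_matrix()
def cam(p,s=None):
    if 'xyz' in p: return Rq(p['orientation']),np.array(p['xyz'])
    H=np.array(p['hand_eye']);Rt=Rq(s['ee_rot'])
    return Rt@H[:3,:3],Rt@H[:3,3]+s['tcp_pos']
def ray(p,uv,z,s=None):
    Rc,c=cam(p,s);K=p['intrinsics']
    v=np.linalg.inv(K)@[uv[0],uv[1],1];v=Rc@[v[0],-v[1],-v[2]]
    return c+v*(z-c[2])/v[2]
def proj(p,X,s=None):
    Rc,c=cam(p,s);v=Rc.T@(np.asarray(X)-c);u=p['intrinsics']@[v[0],-v[1],-v[2]];return u[:2]/u[2]
E
python3 - <<'E'
from h import *
d=pickle.load(open('d0.pkl','rb'));p=d['top']
c=p['color'][180:290,255:505];cv2.imwrite('pics/crop.png',cv2.resize(c,None,fx=3.2,fy=3.2,interpolation=cv2.INTER_CUBIC))
for n,uv,z in[('head',(402,262),.07),('hend',(394,216),.048),('front',(467,260),.08),('drawer',(298,222),.1),('glue',(222,267),.12),('hoodcorner',(293,217),.6),('counter edge',(400,281),0)]:print(n,ray(p,uv,z).round(3))
E
```

```text
head [ 0.474 -0.127  0.07 ]
hend [ 0.617 -0.108  0.048]
front [ 0.479 -0.318  0.08 ]
drawer [0.591 0.183 0.1  ]
glue [0.457 0.403 0.12 ]
hoodcorner [0.53  0.168 0.6  ]
counter edge [ 0.42  -0.128  0.   ]
```

View pics/crop.png

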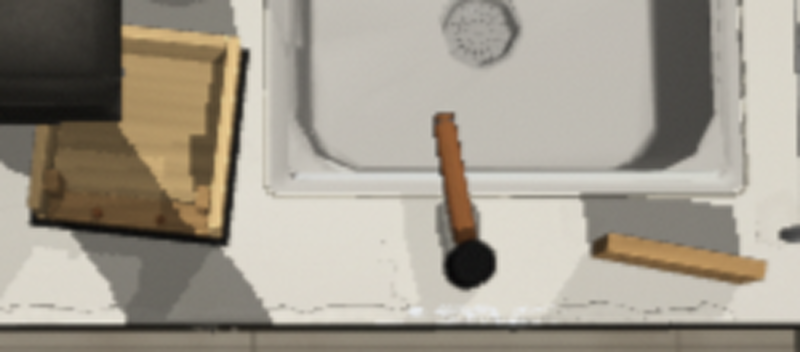

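Emit:
{"api": "play_rows", "payload": {
  "targets": [
    [100,[20,-58,0],-10.5],
    [100,[20,-58,0],-10.5],
    [100,[20,-58,0],-10.5],
    [100,[20,-58,0],-10.5],
    [100,[20,-58,0],-10.5],
    [100,[20,-58,0],-10.5],
    [100,[20,-58,0],-10.5],
    [100,[20,-58,0],-10.5],
    [100,[20,-58,0],-10.5],
    [100,[20,-58,0],-10.5],
    [100,[20,-58,0],-10.5],
    [100,[20,-58,0],-10.5]
  ]
}}

```text
t: 1.6
tcp_pos: [0.4897, -0.0974, 0.2483]
ee_rot: [-0.0, 0.963, 0.268, 0.0]
wrist_force: [1.3, 0.3, -0.6]
gripper_width: 0.0859
gripper_force: 0.0
```

Emit:
{"api": "play_rows", "payload": {
  "targets": [
    [100,[10,-24,0],-10.5],
    [100,[0,0,0],-10.5],
    [100,[0,0,0],0],
    [100,[0,0,0],0]
  ]
}}

```text
t: 2.1
tcp_pos: [0.4992, -0.1192, 0.2481]
ee_rot: [-0.0, 0.996, 0.093, -0.0]
wrist_force: [-0.4, 0.3, -0.3]
gripper_width: 0.0857
gripper_force: 0.0
```

```bash
python3 - <<'E'
from rig import *
from h import *
s=state();p=snapshot('wrist');pickle.dump((s,p),open('w1.pkl','wb'));cv2.imwrite('pics/w1.png',p['color'])
print(s['tcp_pos'],s['qpos'],s['ee_rot'],s['wrist_force']);print(p['hand_eye'],p['intrinsics'],[k for k in p])
d=pickle.load(open('d0.pkl','rb'))
for z in(.5,.6,.7,.8,.9):
  X=ray(d['top'],(293,217),z);Y=ray(d['top'],(20,217),z);print(z,X.round(3),proj(d['scene'],X).round(),Y.round(2),proj(d['scene'],Y).round())
E
```

```text
[ 0.49922661 -0.1191688   0.24809277] [-0.48170773  0.38388429  0.79585155  1.93051048 -0.33221895  0.96284004
 -0.91305633] [-1.58927810e-04  9.95648851e-01  9.31841342e-02 -2.38357020e-04] [-0.38171219  0.26451493 -0.34479019]
[[-1.57813104e-03  9.51781898e-01  3.06771460e-01  7.76055529e-02]
 [ 9.99998550e-01  1.69820179e-03 -1.24486715e-04  1.15064091e-03]
 [-6.39444043e-04  3.06770819e-01 -9.51783198e-01 -1.24885827e-01]
 [ 0.00000000e+00  0.00000000e+00  0.00000000e+00  1.00000000e+00]] [[423.62499107   0.         318.98807785]
 [  0.         423.62499107 237.40067099]
 [  0.           0.           1.        ]] ['color', 'intrinsics', 'hand_eye']
0.5 [0.545 0.174 0.5  ] [293.  71.] [0.55 0.8  0.5 ] [-15. 110.]
0.6 [0.53  0.168 0.6  ] [296.  25.] [0.53 0.75 0.6 ] [ 4. 52.]
0.7 [0.514 0.162 0.7  ] [300. -25.] [0.52 0.7  0.7 ] [23. -9.]
0.8 [0.499 0.156 0.8  ] [303. -78.] [0.5  0.64 0.8 ] [ 43. -74.]
0.9 [0.484 0.15  0.9  ] [ 308. -137.] [0.49 0.59 0.9 ] [  65. -144.]
```

View pics/w1.png

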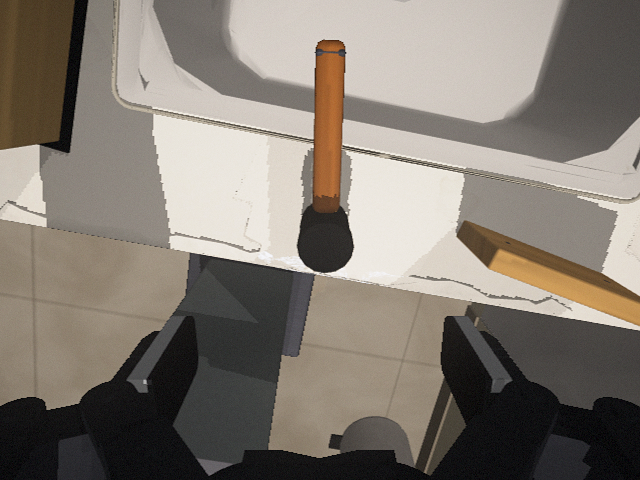

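The wrist view shows the mallet head's top disc at about (326,244). The handle axis runs from (327,208) to (330,45), and the board's near end is at (470,235).

```bash
python3 - <<'E'
from h import *
s,p=pickle.load(open('w1.pkl','rb'))
print(cam(p,s)[1])
for n,uv,z in[('disc',(326,244),.07),('discL',(298,240),.07),('discR',(353,240),.07),('discB',(326,271),.07),('hend',(330,48),.048),('hmid',(329,120),.048),('hL',(315.5,130),.048),('hR',(342.5,130),.048),('hnear',(327,205),.048),('fr1',(463,222),.08),('fr2',(492,272),.08)]:
  print(n,ray(p,uv,z,s).round(4))
E
```

```text
[ 0.5757609  -0.10593315  0.37294363]
disc [ 0.4755 -0.1302  0.07  ]
discL [ 0.4747 -0.1089  0.07  ]
discR [ 0.4823 -0.1496  0.07  ]
discB [ 0.4539 -0.1343  0.07  ]
hend [ 0.6119 -0.1072  0.048 ]
hmid [ 0.5638 -0.1158  0.048 ]
hL [ 0.5548 -0.1073  0.048 ]
hR [ 0.5585 -0.1271  0.048 ]
hnear [ 0.5002 -0.1266  0.048 ]
fr1 [ 0.5133 -0.223   0.08  ]
fr2 [ 0.4799 -0.2553  0.08  ]
```

Emit:
{"api": "play_rows", "payload": {
  "targets": [
    [100,[18,-4,-40],-1],
    [100,[0,0,-50],0],
    [100,[0,0,-50],0],
    [100,[0,0,-40],0],
    [100,[0,0,-23],0],
    [100,[0,0,-10],0],
    [100,[0,0,0],0],
    [0,[0,0,0],0],
    [0,[0,0,0],0],
    [0,[0,0,0],0],
    [0,[0,0,0],0],
    [0,[0,0,0],0]
  ],
  "grip_force": 110
}}

```text
t: 3.65
tcp_pos: [0.5177, -0.1234, 0.0358]
ee_rot: [-0.0, 0.997, 0.082, 0.0]
wrist_force: [-1.4, 1.7, 6.4]
gripper_width: 0.0204
gripper_force: 106.6
```

Emit:
{"api": "play_rows", "payload": {
  "targets": [
    [0,[0,0,0],0],
    [0,[0,0,0],0],
    [0,[0,0,10],0],
    [0,[0,0,30],0],
    [0,[0,0,50],0],
    [0,[0,0,50],0],
    [0,[0,0,25],0],
    [0,[0,0,0],0]
  ]
}}

```text
t: 4.65
tcp_pos: [0.5182, -0.124, 0.2018]
ee_rot: [0.0, 0.997, 0.082, 0.002]
wrist_force: [0.5, 0.4, -5.5]
gripper_width: 0.0208
gripper_force: 108.0
```

Emit:
{"api": "play_rows", "payload": {
  "targets": [
    [0,[-7,0,8],10],
    [0,[-7,16,8],10],
    [0,[-7,16,8],10],
    [0,[-7,16,8],10],
    [0,[-7,16,8],10],
    [0,[-7,16,8],10],
    [0,[-7,16,0],10],
    [0,[-7,16,0],10],
    [0,[-7,16,0],10],
    [0,[-7,16,0],10],
    [0,[-7,16,0],10],
    [0,[-7,16,0],10]
  ]
}}

```text
t: 6.15
tcp_pos: [0.4316, 0.0525, 0.2466]
ee_rot: [-0.001, 0.424, 0.905, -0.001]
wrist_force: [0.3, 0.3, -3.2]
gripper_width: 0.02
gripper_force: 107.9
```

Emit:
{"api": "play_rows", "payload": {
  "targets": [
    [0,[0,8,0],10],
    [0,[0,0,0],10],
    [0,[0,0,0],10],
    [0,[0,0,0],10],
    [0,[0,0,0],4],
    [0,[0,0,0],0],
    [0,[0,0,0],0]
  ]
}}

```text
t: 7.02
tcp_pos: [0.4327, 0.0601, 0.2474]
ee_rot: [-0.001, 0.058, 0.998, -0.0]
wrist_force: [-0.1, 0.2, -5.0]
gripper_width: 0.0204
gripper_force: 107.9
```

```bash
python3 - <<'E'
from rig import *
from h import *
s=state();p=snapshot('wrist');pickle.dump((s,p),open('w2.pkl','wb'));cv2.imwrite('pics/w2.png',p['color'])
print(s['tcp_pos'],s['qpos'],s['ee_rot'],s['wrist_force'],cam(p,s)[1])
E
```

```text
[0.43267425 0.06005539 0.24741168] [-0.44097961  0.17116574  0.22330114  2.0840701  -0.04840239  0.89306358
  1.26439668] [-9.39420618e-04  5.79681101e-02  9.98317953e-01 -2.84149542e-04] [-0.07138627  0.24444675 -4.98854466] [0.35384692 0.06788693 0.37244236]
```

View pics/w2.png

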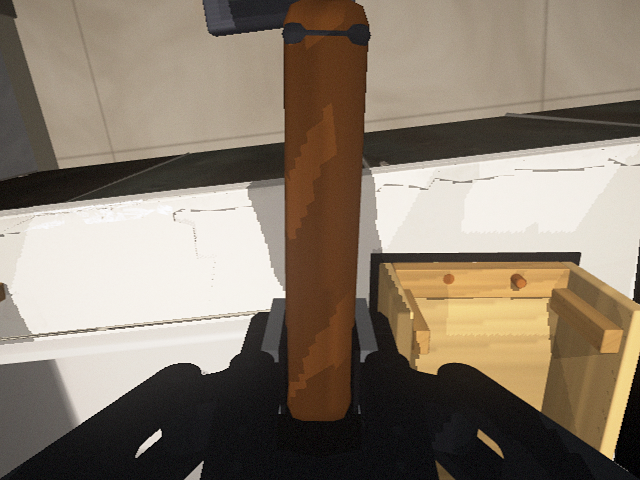

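The wrist view (drawer front towards the top of the image) shows the flush twin at (449,279) and the proud peg at (518,281). The drawer's sides and corner blocks are visible too. I'll zoom in for accuracy.

```bash
python3 - <<'E'
from h import *
s,p=pickle.load(open('w2.pkl','rb'))
cv2.imwrite('pics/w2c.png',cv2.resize(p['color'][245:365,368:640],None,fx=2.9,fy=2.9,interpolation=cv2.INTER_CUBIC))
for n,uv,z in[('twin',(449,279),.023),('pegtop',(518,283),.035),('matL',(371.5,254),.003),('matR',(579.5,252.5),.003)]:print(n,ray(p,uv,z,s).round(4))
E
```

```text
twin [0.5177 0.1652 0.023 ]
pegtop [0.5228 0.2211 0.035 ]
matL [0.4934 0.1    0.003 ]
matR [0.5145 0.2914 0.003 ]
```

View pics/w2c.png

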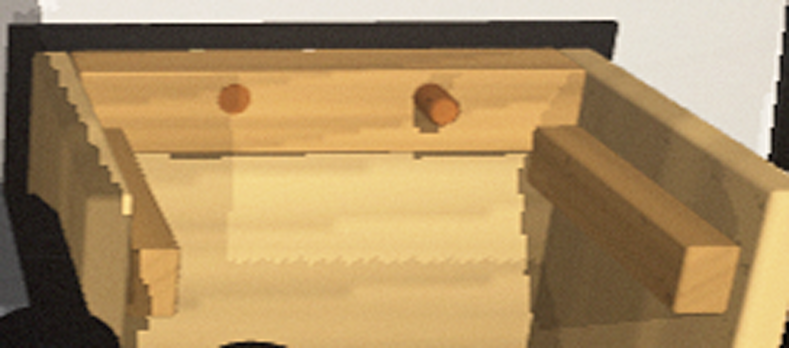

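The close-up shows the twin at (448.7,278.8), the proud peg's top at (520.4,282.9), the rail's top front corners at (396,269) and (570,269), and the mat's front corners at (371,253) and (581,253).

```bash
python3 - <<'E'
from h import *
from scipy.optimize import least_squares
s,p=pickle.load(open('w2.pkl','rb'))
L=[((-81,-30,23),(448.7,278.8)),((-81,30,None),(520.4,282.9)),((-98,-98,3),(370.8,252.6)),((-98,98,3),(581,252.6)),((-90,-78,23),(396.3,269.1)),((-90,78,23),(569.7,269.1)),((-62,-50,23),(426,297.5)),((-62,50,23),(540,297.8))]
def W(q,l):
    x,y,a,h=q;lx,ly,lz=l;lz=23+h if lz is None else lz;c,n=np.cos(a),np.sin(a)
    return np.array([x+(c*lx-n*ly)/1e3,y+(n*lx+c*ly)/1e3,lz/1e3])
def f(q,k=None):
    r=[]
    for i,(l,uv) in enumerate(L):
        d=proj(p,W(q,l),s)-uv
        if i>=6: d=d*[0,1]
        r.append(d)
    return np.concatenate(r)
o=least_squares(f,[.59,.18,-.1,10],loss='soft_l1')
print(o.x,np.degrees(o.x[2]));print(f(o.x).reshape(-1,2).round(1))
for n,l in[('peg',(-81,30,None)),('mid',(-81,0,23)),('corner',(-72,0,23))]:print(n,W(o.x,l).round(4))
np.save('drawer.npy',o.x)
t=pickle.load(open('d0.pkl','rb'))['top']
for l in[(-98,-98,3),(-98,98,3),(-90,-90,103),(90,-90,103)]:print(proj(t,W(o.x,l)).round(1))
Rt=Rq(s['ee_rot']);print('tool x',np.degrees(np.arctan2(Rt[1,0],Rt[0,0])))
# handle axis in image: z about tcp+2mm+13
for uv in((327,30),(325,200),(319,410)):
  X=ray(p,uv,s['tcp_pos'][2]+.015,s);print(X.round(4),(Rt.T@(X-s['tcp_pos'])).round(4))
E
```

```text
[ 0.60100771  0.18485812 -0.11795296  9.77255362] -6.7582068143433505
[[-0.4 -0.4]
 [-0.   0. ]
 [-0.4  0.2]
 [ 1.   0.4]
 [-1.1 -0.1]
 [ 1.3  0. ]
 [-0.   0.2]
 [-0.  -0. ]]
peg [0.5241 0.2242 0.0328]
mid [0.5206 0.1944 0.023 ]
corner [0.5295 0.1933 0.023 ]
[326.5 258. ]
[264.  250.8]
[324.  252.2]
[331.  192.4]
tool x 173.35357913166655
[0.3382 0.0715 0.2624] [ 0.0952  0.0004 -0.0148]
[0.3788 0.0664 0.2624] [ 0.0543  0.0001 -0.0149]
[0.4455 0.0569 0.2624] [-0.013  -0.0016 -0.015 ]
```

Emit:
{"api": "play_rows", "payload": {
  "targets": [
    [0,[16,56,0],0],
    [0,[16,56,0],0],
    [0,[17,57,0],0],
    [0,[0,0,-50],0],
    [0,[0,0,-50],0],
    [0,[0,0,-40],0],
    [0,[0,0,-20],0],
    [0,[0,0,-4],0],
    [0,[0,0,0],0]
  ]
}}

```text
t: 8.2
tcp_pos: [0.4828, 0.2295, 0.0847]
ee_rot: [0.0, 0.057, 0.998, 0.0]
wrist_force: [0.7, -0.1, -3.6]
gripper_width: 0.0203
gripper_force: 108.0
```

Emit:
{"api": "play_rows", "payload": {
  "targets": [
    [0,[0,0,-5],0],
    [0,[0,0,-5],0],
    [0,[0,0,-4],0],
    [0,[0,0,-3],0],
    [0,[0,0,-3],0],
    [0,[0,0,0],0]
  ]
}}

```text
t: 8.95
tcp_pos: [0.4825, 0.2294, 0.0648]
ee_rot: [0.0, 0.057, 0.998, 0.0]
wrist_force: [-1.4, -1.3, 3.2]
gripper_width: 0.0205
gripper_force: 109.6
```

Emit:
{"api": "play_rows", "payload": {
  "targets": [
    [0,[0,0,-2],0],
    [0,[0,0,-2],0],
    [0,[0,0,-2],0],
    [0,[0,0,-1],0],
    [0,[0,0,0],0]
  ]
}}

```text
t: 9.57
tcp_pos: [0.4823, 0.2294, 0.0586]
ee_rot: [-0.0, 0.057, 0.998, 0.0]
wrist_force: [-6.9, -1.9, 16.1]
gripper_width: 0.0203
gripper_force: 111.6
```

Emit:
{"api": "play_rows", "payload": {
  "targets": [
    [0,[0,0,-1],0],
    [0,[0,0,-1],0],
    [0,[0,0,0],0],
    [0,[0,0,0],0]
  ]
}}

```text
t: 10.07
tcp_pos: [0.4821, 0.2295, 0.0582]
ee_rot: [-0.0, 0.057, 0.998, 0.0]
wrist_force: [-13.9, -4.2, 37.2]
gripper_width: 0.0202
gripper_force: 114.6
```

Emit:
{"api": "play_rows", "payload": {
  "targets": [
    [0,[0,0,5],0],
    [0,[0,0,40],0],
    [0,[0,0,50],0],
    [0,[0,0,50],0],
    [0,[0,0,43],0],
    [0,[-16,-56,0],0],
    [0,[-16,-56,0],0],
    [0,[-17,-57,0],0],
    [0,[0,0,0],0],
    [0,[0,0,0],0]
  ]
}}

```text
t: 11.32
tcp_pos: [0.4335, 0.0605, 0.2432]
ee_rot: [0.0, 0.057, 0.998, 0.0]
wrist_force: [0.5, 0.6, -4.1]
gripper_width: 0.0205
gripper_force: 108.6
```

```bash
python3 - <<'E'
from rig import *
from h import *
s=state();p=snapshot('wrist');pickle.dump((s,p),open('w3.pkl','wb'))
q=pickle.load(open('w2.pkl','rb'))[1]
a=cv2.resize(p['color'][245:365,368:640],None,fx=2.9,fy=2.9,interpolation=cv2.INTER_CUBIC)
b=cv2.resize(p['color'][0:480,270:400],(94,348))
cv2.imwrite('pics/w3.png',a)
print(s['tcp_pos'],s['ee_rot'],s['wrist_force'])
# handle tilt: width of handle (bottom of picture vs top) compared
for im in(q['color'],p['color']):
  for r in(100,200):
    row=im[r,250:400].astype(int);m=(row[:,2]-row[:,0]>40);i=np.where(m)[0];print(r,250+i.min(),250+i.max())
E
```

```text
[0.43352914 0.06054759 0.24322189] [1.65665424e-04 5.74243803e-02 9.98349816e-01 2.40671448e-04] [ 0.51806033  0.60302306 -4.12276678]
100 285 364
200 285 359
100 285 364
200 285 359
```

View pics/w3.png

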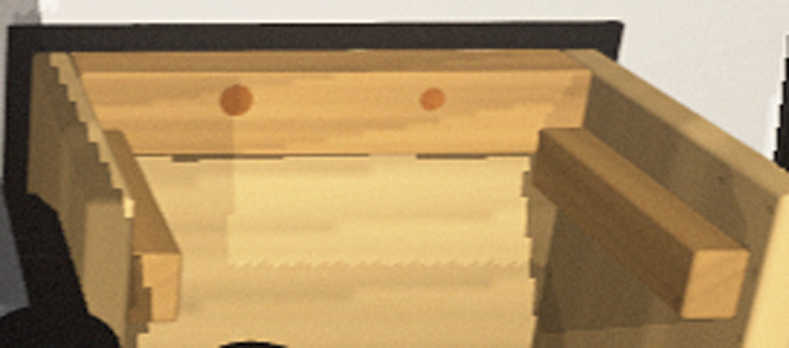

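The proud peg at crop (432,98) is now flush with its twin, and the handle isn't tilted. The mallet can go back to its old place.

Emit:
{"api": "play_rows", "payload": {
  "targets": [
    [0,[7,-4,0],-10],
    [0,[7,-16,0],-10],
    [0,[7,-16,0],-10],
    [0,[7,-16,0],-10],
    [0,[7,-16,0],-10],
    [0,[7,-16,0],-10],
    [0,[7,-16,0],-10],
    [0,[7,-16,0],-10],
    [0,[7,-16,-8],-10],
    [0,[7,-16,-8],-10],
    [0,[7,-16,-8],-10],
    [0,[7,-16,-8],-10]
  ]
}}

```text
t: 12.88
tcp_pos: [0.5187, -0.1185, 0.2106]
ee_rot: [0.0, 0.894, 0.449, 0.0]
wrist_force: [-0.1, 0.4, -4.9]
gripper_width: 0.0204
gripper_force: 108.4
```

Emit:
{"api": "play_rows", "payload": {
  "targets": [
    [0,[0,-4,-10],-10],
    [0,[0,0,0],-10],
    [0,[0,0,0],-10],
    [0,[0,0,0],-10],
    [0,[0,0,-40],-4],
    [0,[0,0,-50],0],
    [0,[0,0,-40],0],
    [0,[0,0,-20],0],
    [0,[0,0,-5],0],
    [0,[0,0,0],0],
    [0,[0,0,0],0]
  ]
}}

```text
t: 14.25
tcp_pos: [0.5185, -0.1239, 0.0476]
ee_rot: [0.0, 0.997, 0.082, 0.001]
wrist_force: [0.7, -0.6, -4.3]
gripper_width: 0.0206
gripper_force: 108.4
```

Emit:
{"api": "play_rows", "payload": {
  "targets": [
    [0,[0,0,-7],0],
    [0,[0,0,-3],0],
    [0,[0,0,-1.5],0],
    [0,[0,0,0],0],
    [40,[0,0,0],0],
    [100,[0,0,0],0],
    [100,[0,0,0],0],
    [100,[0,0,0],0],
    [100,[0,0,0],0],
    [100,[0,0,20],0],
    [100,[0,0,50],0],
    [100,[0,0,50],0]
  ]
}}

```text
t: 15.75
tcp_pos: [0.5172, -0.124, 0.1571]
ee_rot: [0.0, 0.997, 0.082, -0.0]
wrist_force: [1.3, 0.3, -0.1]
gripper_width: 0.0854
gripper_force: 0.0
```

Emit:
{"api": "play_rows", "payload": {
  "targets": [
    [100,[0,-20,40],10],
    [100,[-7,-35,40],10],
    [100,[-7,-35,10],10],
    [100,[-8,-35,0],10],
    [100,[-8,-35,0],10],
    [100,[-8,-35,0],10],
    [100,[0,0,0],10],
    [100,[0,0,0],0],
    [100,[0,0,0],0]
  ]
}}

```text
t: 16.88
tcp_pos: [0.4795, -0.3183, 0.2453]
ee_rot: [0.0, 0.77, 0.638, 0.0]
wrist_force: [-0.5, -0.7, -0.2]
gripper_width: 0.0856
gripper_force: 0.0
```

```bash
python3 - <<'E'
from rig import *
from h import *
s=state();p=snapshot('wrist');pickle.dump((s,p),open('w4.pkl','wb'));cv2.imwrite('pics/w4.png',p['color'])
Rt=Rq(s['ee_rot']);print(s['tcp_pos'],np.degrees(np.arctan2(Rt[:2,1][1],Rt[0,1])),s['qpos'])
E
```

```text
[ 0.47952297 -0.31830748  0.24531172] -10.718757998744973 [ 0.08409989  0.45737323  0.56798918  1.77020953 -0.28700825  0.99699226
  0.57580741]
```

View pics/w4.png

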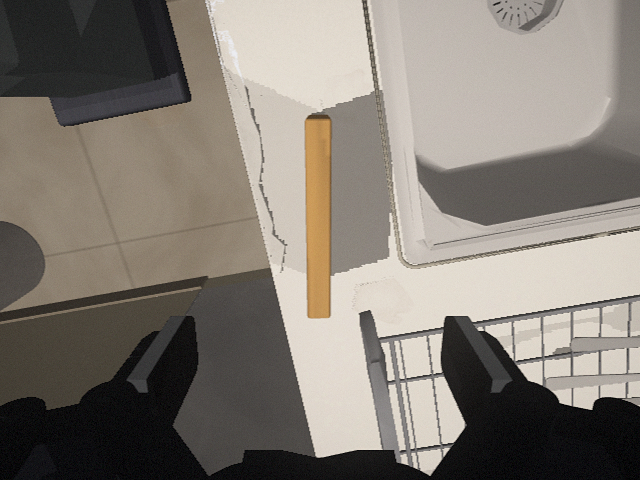

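The board's top face spans (305,120)–(330,120) to (308,318)–(331,318), almost aligned with the tool.

```bash
python3 - <<'E'
from h import *
s,p=pickle.load(open('w4.pkl','rb'))
c=[ray(p,u,.08,s) for u in((305,120),(330.5,120),(331,318),(307.5,318))]
a=(c[0]+c[1])/2;b=(c[2]+c[3])/2
print(a,b,np.linalg.norm(a-b),np.linalg.norm(c[0]-c[1]),np.linalg.norm(c[2]-c[3]))
m=(a+b)/2;d=a-b;print('mid',m,'long axis deg',np.degrees(np.arctan2(d[1],d[0])),'shift mm',(m-s['tcp_pos'])*1e3)
E
```

```text
[ 0.490407   -0.25424308  0.08      ] [ 0.46393371 -0.39833429  0.08      ] 0.1465029406532242 0.016849124987852147 0.01802684349041036
mid [ 0.47717035 -0.32628869  0.08      ] long axis deg 79.58938234987615 shift mm [  -2.35261711   -7.98120601 -165.31172437]
```

Emit:
{"api": "play_rows", "payload": {
  "targets": [
    [100,[-2.5,-8,-40],0],
    [100,[0,0,-50],0],
    [100,[0,0,-50],0],
    [100,[0,0,-40],0],
    [100,[0,0,-19],0],
    [100,[0,0,0],0],
    [15,[0,0,0],0],
    [0,[0,0,0],0],
    [0,[0,0,0],0],
    [0,[0,0,0],0],
    [0,[0,0,0],0],
    [0,[0,0,0],0]
  ],
  "grip_force": 60
}}

```text
t: 18.42
tcp_pos: [0.4775, -0.327, 0.0465]
ee_rot: [0.001, 0.769, 0.639, 0.0]
wrist_force: [0.1, 0.9, 5.7]
gripper_width: 0.0175
gripper_force: 59.8
```

Emit:
{"api": "play_rows", "payload": {
  "targets": [
    [0,[0,0,0],0],
    [0,[0,0,0],0]
  ]
}}

```text
t: 18.68
tcp_pos: [0.4775, -0.327, 0.0465]
ee_rot: [0.001, 0.769, 0.639, 0.0]
wrist_force: [-0.1, 0.5, 6.1]
gripper_width: 0.0172
gripper_force: 59.8
```

Emit:
{"api": "play_rows", "payload": {
  "targets": [
    [0,[0,0,10],0],
    [0,[0,0,40],0],
    [0,[0,0,50],0],
    [0,[0,0,50],0],
    [0,[0,0,40],0],
    [0,[2,30,0],1],
    [0,[2,54,0],1],
    [0,[2,54,0],1],
    [0,[2,54,0],0.8],
    [0,[2,54,0],0],
    [0,[2,54,0],0],
    [0,[1,54,0],0]
  ]
}}

```text
t: 20.18
tcp_pos: [0.489, 0.0287, 0.2358]
ee_rot: [-0.0, 0.748, 0.664, -0.0]
wrist_force: [1.3, 0.5, -4.3]
gripper_width: 0.0171
gripper_force: 59.3
```

Emit:
{"api": "play_rows", "payload": {
  "targets": [
    [0,[0,54,0],0],
    [0,[0,54,0],0],
    [0,[0,40,0],0],
    [0,[0,22,0],0],
    [0,[0,0,0],0],
    [0,[0,0,-40],0],
    [0,[0,0,-40],0],
    [0,[0,0,-15],0],
    [0,[0,0,0],0],
    [0,[0,0,0],0]
  ]
}}

```text
t: 21.42
tcp_pos: [0.491, 0.1973, 0.1422]
ee_rot: [0.0, 0.748, 0.664, 0.001]
wrist_force: [-0.2, 0.3, -4.1]
gripper_width: 0.0175
gripper_force: 59.1
```

```bash
python3 - <<'E'
from rig import *
from h import *
s=state();p=snapshot('wrist');pickle.dump((s,p),open('w5.pkl','wb'));cv2.imwrite('pics/w5.png',p['color'])
Rt=Rq(s['ee_rot']);print(s['tcp_pos'],np.degrees(np.arctan2(Rt[1,1],Rt[0,1])),s['wrist_force'],s['qpos'])
E
```

```text
[0.49104806 0.19725275 0.14222113] -6.797152498066484 [-0.18237026  0.2816432  -4.07568775] [-0.75329853  0.50151496  0.36728208  1.95983551 -0.26369565  0.72376926
 -0.34737108]
```

View pics/w5.png

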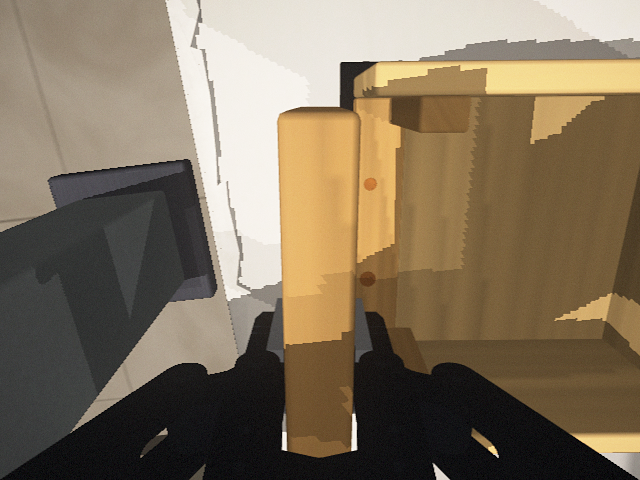

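The view shows the board held beside the rail. The pegs are at (370,184) and (367.5,279), the left side's top inner edge is at row ~96, and the board's left end is at row ~108.

```bash
python3 - <<'E'
from h import *
s,p=pickle.load(open('w5.pkl','rb'));Rt=Rq(s['ee_rot']);t=s['tcp_pos'];q=np.load('drawer.npy');a=q[2]
def loc(X): d=X[:2]-q[:2];return np.array([np.cos(a)*d[0]+np.sin(a)*d[1],-np.sin(a)*d[0]+np.cos(a)*d[1]])*1e3
print('tcp',loc(t))
zt=t[2]-.0465+.08
for n,uv,z in[('pegL(-81,30)',(370.3,184),.023),('twin(-81,-30)',(367.5,279),.023),('sideinL y78',(400,97),.103),('sideinL y78',(600,95),.103),('sideoutL y90',(400,62),.103),('sideoutL',(600,60.5),.103),('bd end L',(279,116),zt),('bd end R',(360,116),zt),('bd nearL',(284,345),zt),('bd nearR',(354.5,345),zt)]:
  print(n,loc(ray(p,uv,z,s)).round(1))
E
```

```text
tcp [-110.65420315   -0.63149968]
pegL(-81,30) [-81.2  30.4]
twin(-81,-30) [-80.8 -29.6]
sideinL y78 [-81.3  77.8]
sideinL y78 [-7.7 78.4]
sideoutL y90 [-82.   89.8]
sideoutL [-10.1  90.1]
bd end L [-119.6   73.6]
bd end R [-102.8   73.5]
bd nearL [-120.1   19.2]
bd nearR [-102.7   19.1]
```

Emit:
{"api": "play_rows", "payload": {
  "targets": [
    [0,[0,1,-30],0],
    [0,[0,0,-25],0],
    [0,[0,0,-12],0],
    [0,[0,0,-3],0],
    [0,[0,0,0],0],
    [0,[8,-1,0],0],
    [0,[8,-1,0],0],
    [0,[8,-1,0],0],
    [0,[2,0,0],0],
    [0,[0,0,0],0],
    [0,[0,0,0],0]
  ]
}}

```text
t: 22.85
tcp_pos: [0.5155, 0.1953, 0.0706]
ee_rot: [-0.0, 0.748, 0.664, -0.0]
wrist_force: [0.4, -0.1, -3.3]
gripper_width: 0.0174
gripper_force: 59.3
```

Emit:
{"api": "play_rows", "payload": {
  "targets": [
    [0,[0,0,-1],0],
    [0,[2,-0.2,0],0],
    [0,[1.5,-0.2,0],0],
    [0,[0,0,0],0],
    [0,[0,0,0],0]
  ]
}}

```text
t: 23.48
tcp_pos: [0.5194, 0.1948, 0.0697]
ee_rot: [0.0, 0.748, 0.664, -0.0]
wrist_force: [0.4, -0.3, -3.1]
gripper_width: 0.0175
gripper_force: 59.4
```

Emit:
{"api": "play_rows", "payload": {
  "targets": [
    [0,[1,-0.1,0],0],
    [0,[0,0,0],0],
    [0,[0,0,0],0]
  ]
}}

```text
t: 23.85
tcp_pos: [0.5204, 0.1947, 0.0698]
ee_rot: [0.0, 0.748, 0.664, -0.0]
wrist_force: [-0.5, -0.4, -3.0]
gripper_width: 0.0173
gripper_force: 59.4
```

Emit:
{"api": "play_rows", "payload": {
  "targets": [
    [0,[0.7,-0.1,0],0],
    [0,[0,0,0],0],
    [0,[0,0,0],0]
  ]
}}

```text
t: 24.22
tcp_pos: [0.5207, 0.1947, 0.0697]
ee_rot: [-0.0, 0.747, 0.664, -0.0]
wrist_force: [-1.2, -0.2, -2.1]
gripper_width: 0.0176
gripper_force: 59.5
```

Emit:
{"api": "play_rows", "payload": {
  "targets": [
    [0,[0.7,-0.1,0],0],
    [0,[0,0,0],0],
    [0,[0,0,0],0],
    [0,[0,0,0],0]
  ]
}}

```text
t: 24.72
tcp_pos: [0.521, 0.1946, 0.0696]
ee_rot: [-0.0, 0.747, 0.664, -0.001]
wrist_force: [-5.1, 0.0, -1.1]
gripper_width: 0.0171
gripper_force: 59.8
```

Emit:
{"api": "play_rows", "payload": {
  "targets": [
    [0,[0.8,-0.1,0],0],
    [0,[0,0,0],0],
    [0,[0,0,0],0],
    [0,[0,0,0],0]
  ]
}}

```text
t: 25.22
tcp_pos: [0.5211, 0.1946, 0.0696]
ee_rot: [-0.001, 0.747, 0.665, -0.001]
wrist_force: [-7.6, -0.2, 1.2]
gripper_width: 0.0172
gripper_force: 60.2
```

Emit:
{"api": "play_rows", "payload": {
  "targets": [
    [0,[1,-0.1,0.2],0],
    [0,[0,0,0],0],
    [0,[0,0,0],0],
    [0,[0,0,0],0]
  ]
}}

```text
t: 25.72
tcp_pos: [0.5212, 0.1946, 0.0696]
ee_rot: [-0.001, 0.747, 0.665, -0.002]
wrist_force: [-9.7, 0.2, 1.7]
gripper_width: 0.0174
gripper_force: 60.4
```

```bash
python3 - <<'E'
from rig import *
from h import *
f=[]
for i in range(6):
    s=state();f.append(np.r_[s['wrist_force'],s['ft_torque']]);p=snapshot('wrist')
print(np.mean(f,0).round(2),s['tcp_pos'])
pickle.dump((s,p),open('w6.pkl','wb'));cv2.imwrite('pics/w6.png',p['color'])
Rt=Rq(s['ee_rot']);print(np.degrees(np.arctan2(Rt[1,1],Rt[0,1])),Rt.round(4))
E
```

```text
[-9.47  0.11  1.81  0.25  1.67  0.59] [0.52120007 0.19460813 0.06956798]
-6.658025185123627 [[ 1.159e-01  9.932e-01 -4.700e-03]
 [ 9.933e-01 -1.159e-01 -4.000e-04]
 [-1.000e-03 -4.600e-03 -1.000e+00]]
```

View pics/w6.png

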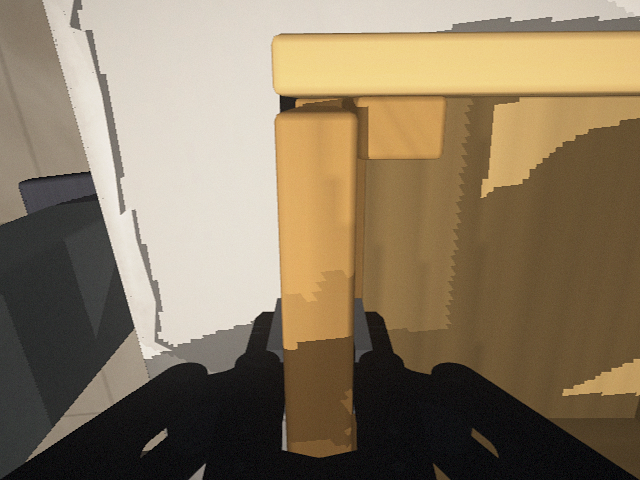

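The board sits against the left block at (358,130), but the z moment (0.59 N m) says that only that end bears. I'll turn it slightly so the right end meets its block too.

Emit:
{"api": "play_rows", "payload": {
  "targets": [
    [0,[0,0,0],0.5],
    [0,[0,0,0],0],
    [0,[0,0,0],0],
    [0,[0,0,0],0]
  ]
}}

```text
t: 26.52
tcp_pos: [0.5212, 0.1946, 0.0696]
ee_rot: [-0.002, 0.745, 0.667, -0.002]
wrist_force: [-9.3, 0.6, 2.1]
gripper_width: 0.0169
gripper_force: 60.1
```

```bash
cat >m.py <<'E'
from rig import *
from h import *
f=[]
for i in range(4):
    s=state();f.append(np.r_[s['wrist_force'],s['ft_torque']]);snapshot('wrist')
Rt=Rq(s['ee_rot']);q=np.load('drawer.npy')
print(np.mean(f,0).round(2),s['tcp_pos'].round(4),np.degrees(np.arctan2(Rt[1,1],Rt[0,1])).round(2),s['t'])
E
python3 m.py
```

```text
[-9.02  0.9   2.26  0.27  1.69  0.06] [0.5212 0.1946 0.0696] -6.26 26.675
```

Emit:
{"api": "play_rows", "payload": {
  "targets": [
    [0,[1.2,-0.15,0],0],
    [0,[1.2,-0.15,0],0],
    [0,[0,0,0],0],
    [0,[0,0,0],0],
    [0,[0,0,0],0],
    [0,[0,0,0],0]
  ]
}}

```text
t: 27.48
tcp_pos: [0.5212, 0.1946, 0.0696]
ee_rot: [-0.003, 0.744, 0.668, -0.004]
wrist_force: [-16.8, 0.7, 10.2]
gripper_width: 0.0172
gripper_force: 61.2
```

```bash
python3 m.py
```

```text
[-16.98   0.7   10.32   0.35   2.95  -0.03] [0.5212 0.1945 0.0696] -6.23 27.625
```

Emit:
{"api": "play_rows", "payload": {
  "targets": [
    [0,[0,0,0.7],0],
    [0,[-0.3,0,0],0],
    [0,[0,0,0],0],
    [0,[0,0,0],0],
    [0,[0,0,0],0]
  ]
}}

```text
t: 28.3
tcp_pos: [0.5212, 0.1946, 0.0696]
ee_rot: [-0.003, 0.744, 0.668, -0.003]
wrist_force: [-13.7, 1.3, 1.9]
gripper_width: 0.0172
gripper_force: 60.2
```

```bash
python3 m.py
```

```text
[-1.349e+01  1.130e+00  1.960e+00  5.100e-01  2.420e+00 -1.000e-02] [0.5212 0.1945 0.0696] -6.23 28.45
```

Emit:
{"api": "play_rows", "payload": {
  "targets": [
    [0,[0.3,0,0],0],
    [0,[0,0,0],0],
    [0,[0,0,0],0],
    [0,[0,0,0],0]
  ]
}}

```text
t: 29.0
tcp_pos: [0.5212, 0.1946, 0.0696]
ee_rot: [-0.003, 0.744, 0.668, -0.004]
wrist_force: [-14.9, 2.0, 3.3]
gripper_width: 0.017
gripper_force: 60.5
```

```bash
python3 m.py; python3 - <<'E'
from rig import *
from h import *
p=snapshot('top')['color'].astype(int);q=pickle.load(open('d0.pkl','rb'))['top']['color'].astype(int)
for n,(a,b,c,d) in dict(mallet=(205,275,385,415),driver=(255,275,140,210),glue=(255,278,212,234)).items():
    print(n,(abs(p-q)[a:b,c:d].max(2)>50).sum())
m=p[205:275,385:415].max(2)<60;print(np.argwhere(m).mean(0)+[205,385]);m=q[205:275,385:415].max(2)<60;print(np.argwhere(m).mean(0)+[205,385])
E
```

```text
[-1.482e+01  1.430e+00  2.770e+00  5.200e-01  2.540e+00 -1.000e-02] [0.5212 0.1946 0.0696] -6.23 29.15
mallet 78
driver 473
glue 0
[261.86440678 401.70056497]
[261.93785311 401.15819209]
```

```bash
python3 - <<'E'
from rig import *
from h import *
p=snapshot('top')['color'];q=pickle.load(open('d0.pkl','rb'))['top']['color']
for im in(q,p):
    m=np.argwhere(im[258:275,140:210].max(2)<45)+[258,140];print(len(m),m.mean(0),m.min(0),m.max(0))
print(finish_job())
E
```

```text
217 [265.77880184 190.02304147] [262 174] [270 206]
208 [265.66826923 190.63942308] [262 175] [269 206]
the job is handed in; nothing more can be done
None
```

I handed the job in at about 29 s. The peg is flush and the mallet is back in its old place. The drawer front is still gripped on the rail, pressed against both corner blocks with about 15 N by the wrist force. The screwdriver and glue haven't moved. I got no verdict back from the judging.

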